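Set the turntable speed dial one click up and close its tray

ROBOT

A 6-joint arm with a two-finger parallel gripper is mounted at the origin on the work surface. World frame = base frame: x ahead of the robot, y to its left, z up, the work surface at z = 0. Lengths are in mm, angles in rad, forces in N, time in s.
With the tool pointing down it reaches from about 350 to 875 mm from the base axis. Payload 4.2 kg.
Tool frame: the origin (TCP) lies on the mounting face of the last link; the fingertips stand 173 mm ahead of it and the grasp point (between the pads) lies 155 mm ahead of it (tcp_to_grasp is the distance from the TCP to the grasp point, in mm); z points along the fingers, y is the direction in which the jaws open and shut (so a half turn about z gives the same grasp; the last joint's range is limited). The gripper opens to 85 mm and grips with 20 to 120 N. Pads are 22 mm wide; open, the fingers measure 114 mm over their backs; the gripper's body (76 mm by 85 mm) begins 54 mm behind the grasp point. The pads swing forward as they close: fully open they stand 13 mm farther back than shut.
Start: joints at [1.444, 0.385, 0.008, 0, -1.194, -0.259], TCP at [235.155, 579.053, 404.712] pointing down, gripper open.
Joint ranges: [-3.14, 3.14], [-1.21, 2.06], [-1.07, 1.41], [-3.16, 2.05], [-2.99, -0.16], [-3.1, 3.1]. Speed limits (rad/s): [2.79, 2.79, 3.14, 3.14, 3.14, 3.14].

INTERFACE

Orientations are given as a unit quaternion [x, y, z, w].
In Python, from bench import * gives the robot as it stands. The module is installed in compiled form; this text tells all that it offers.
- The arm moves only by the tool apply_moves, never from a script. Its arguments are lists of equal length, an entry for each row: "fingers": the closure, from 0 (fully open) to 1 (shut); "dp": the shift along the world's x, y, z in cm, a list of three; "yaw": the turn about the world's z in degrees. A call has 1 to 10 rows; each row is the pose to reach, as a shift and turn from the pose measured when the call began; what a row does not reach only later rows make up. A row lasts 1/10 s, in which the tool goes at most 50 mm and 8.59 degrees, less where a joint would pass 70% of its speed; a pose out of reach is approached as far as the arm can. A call with a gripper value outside its range is refused whole. The fingers move at their own pace and stop on an object; the grip force is fixed at half the most. Time passes only in rows, so rows that repeat a pose let the fingers close. It gives the time, the measured TCP pose, the force and the opening at its end, in the units of the state.
- read_state(): the state, without advancing time (a new reading comes with each control period).
- get_image(name): name is "scene" or "side" or "wrist"; returns a dict with "color" (400x640x3 uint8, blue, green, red), "mtx" (3x3 intrinsics, pixels), "camera_from_world" (4x4, takes a point from world to camera coordinates); the wrist camera has in their place "tool_from_camera" (4x4, takes a point from camera to tool coordinates, whose origin is the TCP and whose axes are the flange's). Camera axes: x right, y down, z forward; pixel columns grow to the right and rows downward; lengths in mm; the calibration is good to about 2 mm. A picture is of the moment at which its call begins: read the wrist's pose just before it. There is no depth.
- job_done(): hands the job in, once; it reports no verdict.
The state is a dict: "clock": time; "joints": joint angles; "joint_vel": joint speeds; "joint_efforts": joint torques, N m; "position": TCP position; "ee_rot": TCP orientation; "contact_force": force on the tool from outside, world axes, zero at the start; "wrist_torque": the same for the moment, N m; "gripper_width": finger opening in mm.
Only numpy, scipy, OpenCV 4.12 (cv2) and the standard library are available. Lean on these libraries where they do the work, as an engineer would, in place of code of your own. Each camera call takes 0.05 s, during which the arm holds its last target. There are 200 camera calls.

TASK

With the fingertips only, turn the big knurled speed dial on the pulled-out walnut tray clockwise by one click, so that its black pointer line leaves the white dot and rests in the click at the orange dot (not at the blue one beyond). Touch the dial lightly, let go of it, and then gently push the tray home, all the way into its case, with the dial still at the orange dot. Grip and lift nothing, and leave the clamp, adapter, pot, ashtray, brush and mug where they stand.

Things in the scene. Friction and masses are not known exactly. Their poses are not given: they have to be found in the camera images.
- case: low grey laminate case, fixed to the cabinet top, 260 mm deep (x), 260 mm wide (y), 80 mm high, that houses the pull-out tray. Origin: at table height, middle of the case's front face. Its +x axis points into the case (the direction in which the tray is pushed shut), +y to the left along the front, z up. It stands at a different place and yaw each time.
- tray (a joint): how far the solid walnut tray is out, m: 0 = fully home at its stop, 0.14 to 0.175 at the start, 0.18 at most; slides along the case's x. Friction about 5 N; it stays where left. Tray 260 mm deep, 226 wide, 36 thick, flat top (deck) 40 mm above the table. When home, its front face still stands 30 mm in front of the case's front face.
- tray_front (a point): centre of the tray's flat front face (226 mm wide, 36 mm tall), 22 mm above the table; axes parallel to the case's.
- dial (a joint): angle of the dial, rad, growing CLOCKWISE seen from above. Sprung clicks at 0 (white dot, where it starts), 0.6 (orange) and 1.2 (blue); end stops -0.1 and 1.3. Past about 0.3 it falls on by itself into the click at 0.6, past about 0.9 into that at 1.2. Leaving a click takes up to 0.07 N m: about 2.3 N along the top at 30 mm from the axis.
- dial_top (a point): centre of the flat top of the dial, on its vertical axis, 62 mm above the table, 95 mm behind the tray's front face, midway across the tray; this frame turns with the dial. Aluminium disc, 96 mm over its knurled rim (flat top 92 mm), 16 mm thick: too wide to pinch, so it is turned by a fingertip's friction on its top or rim.
- dial_pointer (a point): outer end of the black pointer line on the dial's top, 44 mm from the axis. The dots are on the deck, 16 mm across, 62 mm from the axis: orange straight towards the tray's front, white 0.6 rad to the robot's right of it, blue 0.6 rad to its left. The dial floats on a spring: pressed down it sinks up to 4 mm, starting at about 2 N, bottoming at about 12 N.
- clamp: chrome record clamp, 60 mm across, 50 mm high, loose on top of the case; origin at its underside. Leave alone.
- adapter: grey plastic adapter disc, 38 mm across, 12 mm thick, loose on top of the case; origin at its underside. Leave alone.
- pot: blue silicone stylus cleaner pot with clip-on lid, 53 mm across, 36 mm high, standing beside the tray; origin at its underside. Leave alone.
- ashtray: glass ashtray, 100 mm across, 32 mm high, standing beside the tray; origin at its underside. Leave alone.
- brush: record brush, 30 x 90 mm, 28 mm high, on the cabinet top to the left; origin at its underside. Leave alone.
- mug: blue mug, 80 mm across, 90 mm high, far left on the cabinet top; origin at its underside. Leave alone.

How it is judged (in metres and radians):
On the way, in this order (a step that is already met when the one before it is completed fails the run):
1. the dial rests in the click at the orange dot, let go, while the tray is still out (value of joint dial between 0.5 and 0.7 rad and contact force between the fingers and dial below 0.3 N and value of joint tray above 0.1 m), for 0.2 s.
2. the tray is pushed fully home (value of joint tray below 0.005 m), for 0.2 s.
At the end, for the whole second after the job is handed in: The dial rests within 0.1 rad of the orange-dot click (0.6 rad), the tray is home to within 5 mm, both at rest, and the loose things stand where they stood (value of joint dial between 0.5 and 0.7 rad and value of joint tray below 0.005 m and velocity of joint tray between -0.01 and 0.01 m/s and velocity of joint dial between -0.05 and 0.05 rad/s); the robot touches nothing.
It fails at once if a bystander is moved more than 20 mm or lifted (distance of any of clamp, adapter, pot, ashtray, brush, mug from where it was at the start of the episode above 0.02 m).
It fails at once if the dial is pressed harder than 30 N (contact force between any of the arm, the fingers and dial above 30 N).
It fails at once if the tray is slammed: it moves faster than 0.4 m/s (velocity of joint tray below -0.4 m/s).
It also fails if it takes over 48 s, if anything falls off the work surface, if the arm or the gripper's body presses on something with over 40 N, if the wrist force passes 120 N, or if a joint passes its speed limit or range.

## Working session

There is one attempt and no reset: what is moved stays moved. The work goes in short steps, Python scripts to look and compute and a tool call to move; the robot and the scene stay as the last step left them, time stands still between calls to the robot, and variables do not carry over. Pictures are saved under pics/ and viewed, about 8 in all and at most 12, crops included, and the job is handed in when it is done.

Besides the shell and the picture viewer there is one more tool, called after "Call:" in YAML: its name, and indented under it one key for each argument. apply_moves: Moves the arm, as the interface text tells. Its arguments: {"type":"object","properties":{"fingers":{"type":"array","items":{"type":"number"}},"dp":{"type":"array","items":{"type":"array","items":{"type":"number"}}},"yaw":{"type":"array","items":{"type":"number"}}},"required":["fingers","dp","yaw"]}

```bash
mkdir -p pics; cat > h.py <<'E'
from bench import *
import numpy as np, cv2
from scipy.spatial.transform import Rotation as R
def cam(n):
    s=read_state(); im=get_image(n); K=np.array(im["mtx"])
    if n=="wrist":
        T=np.eye(4);T[:3,:3]=R.from_quat(s["ee_rot"]).as_matrix();T[:3,3]=s["position"]
        W=T@np.array(im["tool_from_camera"])
    else: W=np.linalg.inv(np.array(im["camera_from_world"]))
    return im["color"],K,W
def ray(px,K,W,z):
    d=W[:3,:3]@np.linalg.inv(K)@np.array([px[0],px[1],1.]); o=W[:3,3]
    return o+d*(z-o[2])/d[2]
E
python3 - <<'E'
from h import *
for n in ["scene","side"]:
    c,K,W=cam(n); cv2.imwrite(f"pics/{n}0.png",c); print(n,W[:3,3].round(),K[0,0])
print(read_state())
E
```

```text
scene [1243. -337.  794.] 480.17412260469274
side [ 169. 1054.  852.] 481.82115748060176
{'clock': 0.1, 'joints': array([ 1.44361876e+00,  3.85464196e-01,  6.74333829e-03, -4.35302751e-04,
       -1.19402206e+00, -2.58623274e-01]), 'joint_vel': array([ 0.00168263, -0.00037714,  0.00246788,  0.00108345,  0.00292699,
        0.00177669]), 'joint_efforts': array([-6.35890028e-04, -3.93319523e+01,  1.88931137e+01,  4.19796869e+00,
       -2.56531071e-03,  2.02495215e-06]), 'position': array([235.07283125, 578.89905964, 403.73243849]), 'ee_rot': array([ 9.81436458e-01, -1.91785014e-01, -1.37948037e-04,  9.84479816e-04]), 'contact_force': array([ 0.44348287, -1.03248837,  0.51208532]), 'wrist_torque': array([0.01671775, 0.01945738, 0.04015148]), 'gripper_width': 85.32672120485394}
```

View pics/scene0.png

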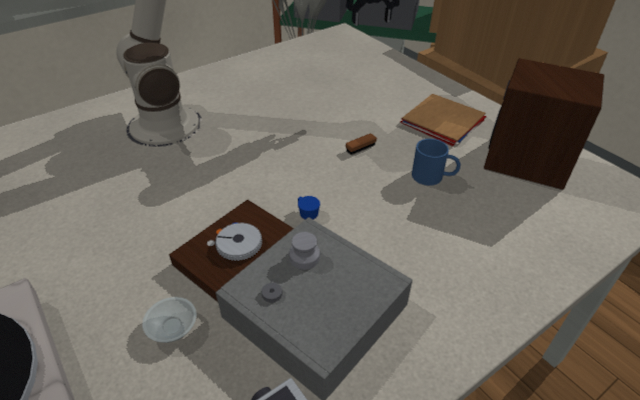

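View pics/side0.png

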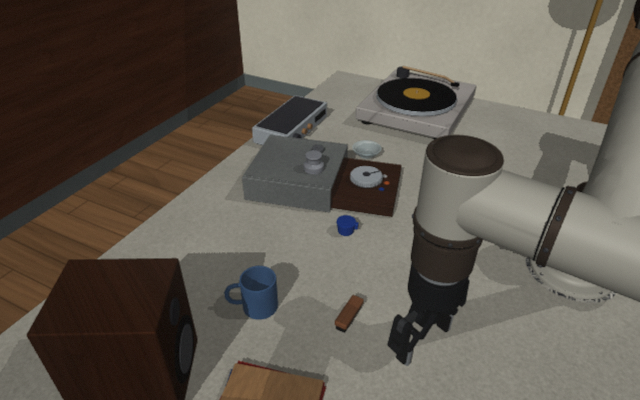

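Scene view: the dial is at about (239,240), with the white dot near (211,243) and orange near (219,233). The tray's front top edge runs from (171,259) to (248,201). In the side view the dial is at (367,177), the brush at (350,312) and the mug at (258,293).

```bash
python3 - <<'E'
from h import *
c,K,W=cam("scene")
for n,p,z in [("dial",(239,238),62),("cornR",(171,258),40),("cornL",(248,201),40),("white",(211,243),40),("orange",(219,233),40),("pot",(309,210),18),("ash",(170,322),16),("clamp",(305,250),105),("ptr",(217,237),62),("caseL",(310,221),80),("caseR",(220,290),80),("mug",(430,163),45)]: print(n,ray(p,K,W,z).round())
c,K,W=cam("side")
for n,p,z in [("dial",(367,175),62),("frontL",(392,212),40),("frontR",(401,164),40),("brush",(350,312),20)]: print(n,ray(p,K,W,z).round())
E
```

```text
dial [593. -70.  62.]
cornR [ 541. -203.   40.]
cornL [483.  13.  40.]
white [ 552. -117.   40.]
orange [535. -89.  40.]
pot [571. 123.  18.]
ash [ 667. -264.   16.]
clamp [733.   2. 105.]
ptr [ 564. -105.   62.]
caseL [653.  69.  80.]
caseR [ 704. -168.   80.]
mug [632. 454.  45.]
dial [584. -65.  62.]
frontL [464.  40.  40.]
frontR [ 525. -204.   40.]
brush [428. 396.  20.]
```

Call:
apply_moves:
  fingers: [0.4,0.4,0.4,0.4,0.4,0.4,0.4,0.4,0.4,0.4]
  dp:
    - [2.4,-4.3,0]
    - [4.8,-8.6,0]
    - [7.2,-12.9,0]
    - [9.6,-17.2,0]
    - [12,-21.5,0]
    - [14.4,-25.8,0]
    - [16.8,-30.1,0]
    - [19.2,-34.4,0]
    - [21.6,-38.7,0]
    - [24,-43,0]
  yaw: [0,0,0,0,0,0,0,0,0,0]

```text
clock: 1.2
position: [475.6, 147.0, 404.2]
ee_rot: [0.981, -0.192, 0.0, 0.0]
contact_force: [0.4, 0.0, 0.5]
gripper_width: 51.2
```

```bash
python3 - <<'E'
from h import *
s=read_state(); print(s["clock"],s["joints"],s["position"],s["gripper_width"],s["contact_force"])
print(np.round(get_image("wrist")["tool_from_camera"],2))
E
```

```text
1.2 [ 6.26898037e-01  1.67876353e-01 -2.97121505e-01  8.50185289e-04
 -1.10635143e+00  5.57966666e-01] [475.55958055 147.04639215 404.23609775] 51.17442997397661 [0.44116198 0.03540755 0.4597457 ]
[[ 0.   -0.95 -0.3  78.66]
 [ 1.    0.    0.   -0.26]
 [ 0.   -0.3   0.95 30.77]
 [ 0.    0.    0.    1.  ]]
```

Call:
apply_moves:
  fingers: [0.4,0.4,0.4,0.4,0.4,0.4,0.4]
  dp:
    - [2.3,-4.3,0]
    - [4.6,-8.6,0]
    - [6.9,-12.9,0]
    - [9.2,-17.2,-2]
    - [11.4,-21.5,-4]
    - [11.4,-21.5,-4]
    - [11.4,-21.5,-4]
  yaw: [0,0,0,0,0,0,0]

```text
clock: 1.95
position: [591.9, -73.9, 362.4]
ee_rot: [0.981, -0.196, -0.001, 0.002]
contact_force: [0.0, 0.8, 0.1]
gripper_width: 50.9
```

```bash
python3 - <<'E'
from h import *
c,K,W=cam("wrist"); cv2.imwrite("pics/w1.png",c); np.savez("w1.npz",c=c,K=K,W=W)
E
```

```text
(no output)
```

View pics/w1.png

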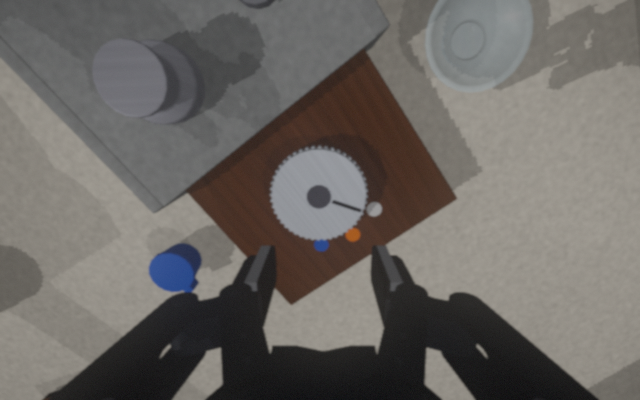

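The wrist view shows the dial centre at (319,194), the pointer at the white dot (374,209), orange at (353,235) and blue at (321,245). The tray's front corners are at (455,198) and (291,303).

```bash
python3 - <<'E'
from h import *
d=np.load("w1.npz");c,K,W=d["c"],d["K"],d["W"]
hsv=cv2.cvtColor(c,cv2.COLOR_BGR2HSV)
m=((hsv[...,1]<40)&(hsv[...,2]>120)).astype(np.uint8); m[:, :255]=0;m[:,385:]=0;m[:130]=0;m[260:]=0
n,l,st,ce=cv2.connectedComponentsWithStats(m)
i=1+np.argmax(st[1:,4]); print(st[i],ce[i])
P=lambda p,z:ray(p,K,W,z)
D=P((319,194),62);print("dial",D)
r,l_=P((455,198),40),P((291,303),40); print("R,L",r,l_,np.linalg.norm(r-l_))
y=(l_-r)/np.linalg.norm(l_-r); x=np.array([y[1],-y[0],0]); print("yaw",np.degrees(np.arctan2(x[1],x[0])))
print("front centre",(l_+r)/2,"dial along/lat",(D-(l_+r)/2)@x,(D-(l_+r)/2)@y)
for p in [(374,209),(353,235),(321,245)]: print("dot",np.linalg.norm(P(p,40)[:2]-D[:2]))
cl,cr=P((157,211),80),P((385,22),80); print("case",cl,cr, x@(cl-r),x@(cr-r))
print("dial rim",[np.linalg.norm(P(q,60)-P((319,194),60)) for q in [(271,194),(368,194),(319,146)]])
print(P((130,80),130),P((487,40),16),P((175,270),36), read_state()["joints"])
E
```

```text
[ 271  147   96   93 6215] [317.67304907 193.38986323]
dial [592.666445   -71.12479375  62.        ]
R,L [ 527.46497453 -199.33859345   40.        ] [474.89247704  14.81470599  40.        ] 220.51191158831253
yaw 13.792783856436504
front centre [501.17872579 -92.26194373  40.        ] dial along/lat 93.8889402500229 -1.2840461933323248
dot 62.87596327161394
dot 64.98527683481616
dot 65.53559179756819
case [639.79980799  70.57719252  80.        ] [ 703.94375394 -172.63523464   80.        ] 173.4465133017809 177.7562711805721
dial rim [np.float64(46.874747300525044), np.float64(47.927785779229445), np.float64(46.414411865941844)]
[727.87507404   3.11464419 130.        ] [ 661.42313776 -276.96614776   16.        ] [565.3941748  121.47651639  36.        ] [ 0.14970752  0.36764061 -0.12745907  0.00364781 -1.07782363  1.02672767]
```

Call:
apply_moves:
  fingers: [0.4,0.4,0.4,0.4,0.4]
  dp:
    - [0.1,0.3,-4]
    - [0.1,0.3,-8]
    - [0.1,0.3,-11.5]
    - [0.1,0.3,-12]
    - [0.1,0.3,-12]
  yaw: [0,0,0,0,0]

```text
clock: 2.5
position: [592.8, -68.5, 244.2]
ee_rot: [0.981, -0.194, -0.0, 0.002]
contact_force: [0.6, -0.2, 0.0]
gripper_width: 51.0
```

Call:
apply_moves:
  fingers: [0.4,0.4,0.4]
  dp:
    - [0,0,-0.2]
    - [0,0,-0.4]
    - [0,0,-0.4]
  yaw: [0,0,0]

```text
clock: 2.8
position: [593.1, -68.3, 241.7]
ee_rot: [0.981, -0.194, 0.001, 0.002]
contact_force: [0.7, 0.1, 0.1]
gripper_width: 51.1
```

Call:
apply_moves:
  fingers: [0.4,0.4,0.4,0.4]
  dp:
    - [0,-0.2,-0.3]
    - [0,-0.2,-0.6]
    - [0,-0.2,-0.6]
    - [0,-0.2,-0.6]
  yaw: [0,0,0,0]

```text
clock: 3.2
position: [593.1, -70.4, 235.5]
ee_rot: [0.981, -0.194, 0.001, 0.002]
contact_force: [0.3, 0.4, -0.5]
gripper_width: 51.2
```

Call:
apply_moves:
  fingers: [0.4,0.4,0.4]
  dp:
    - [0,0,-0.15]
    - [0,0,-0.3]
    - [0,0,-0.3]
  yaw: [0,0,0]

```text
clock: 3.5
position: [593.1, -70.4, 232.4]
ee_rot: [0.981, -0.194, 0.001, 0.002]
contact_force: [-0.2, 0.1, -0.4]
gripper_width: 51.3
```

Call:
apply_moves:
  fingers: [0.4,0.4,0.4]
  dp:
    - [0,0,-0.1]
    - [0,0,-0.2]
    - [0,0,-0.2]
  yaw: [0,0,0]

```text
clock: 3.8
position: [593.2, -70.4, 231.0]
ee_rot: [0.981, -0.194, 0.001, 0.002]
contact_force: [-1.3, 0.2, 6.1]
gripper_width: 51.4
```

Call:
apply_moves:
  fingers: [0.4,0.4,0.4]
  dp:
    - [0,0,-0.1]
    - [0,0,-0.2]
    - [0,0,-0.2]
  yaw: [0,0,0]

```text
clock: 4.1
position: [593.2, -70.3, 229.9]
ee_rot: [0.981, -0.193, 0.001, 0.002]
contact_force: [-2.0, 1.0, 7.4]
gripper_width: 51.1
```

Call:
apply_moves:
  fingers: [0.4,0.4,0.4,0.4,0.4,0.4,0.4,0.4,0.4]
  dp:
    - [0,0,-0.2]
    - [0,0,-0.25]
    - [0,0,-0.25]
    - [0,0,-0.25]
    - [0,0,-0.25]
    - [0,0,-0.25]
    - [0,0,-0.25]
    - [0,0,-0.25]
    - [0,0,-0.25]
  yaw: [0,0,-5,-10,-15,-20,-25,-30,-30]

```text
clock: 5.0
position: [592.7, -71.4, 228.9]
ee_rot: [0.897, -0.441, 0.0, 0.003]
contact_force: [-3.8, -3.8, 9.7]
gripper_width: 51.2
```

```bash
python3 - <<'E'
from h import *
s=read_state();print(s["contact_force"],s["wrist_torque"])
for n in ["scene","side"]:
    c,K,W=cam(n); 
    a=c[205:275,180:290] if n=="scene" else c[150:205,335:410]
    cv2.imwrite(f"pics/{n}1.png",cv2.resize(a,None,fx=6,fy=6,interpolation=cv2.INTER_CUBIC))
E
```

```text
[-3.83992668 -3.75853566  9.71760021] [-0.98806272  1.13840111 -0.05618779]
```

View pics/scene1.png

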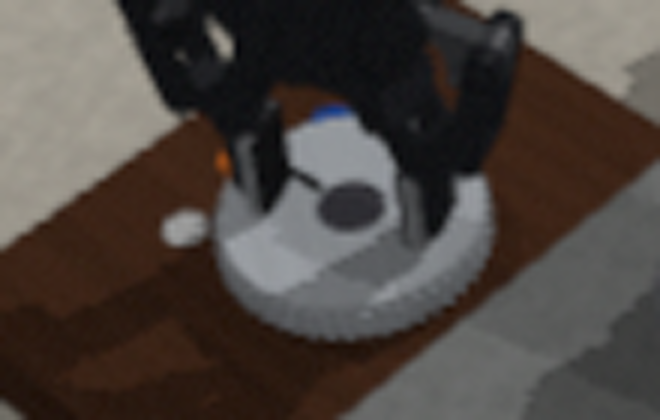

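The crop shows the fingers on the dial, with the pointer now near the orange dot (222,163). I'll lift straight off and check.

Call:
apply_moves:
  fingers: [0.4,0.4,0.4,0.4,0.4]
  dp:
    - [0,0,0.5]
    - [0,0,2]
    - [0,0,6]
    - [0,0,10]
    - [0,0,10]
  yaw: [0,0,0,0,0]

```text
clock: 5.6
position: [594.4, -71.3, 335.0]
ee_rot: [0.898, -0.44, 0.006, 0.0]
contact_force: [0.5, -0.5, 0.3]
gripper_width: 50.9
```

```bash
python3 - <<'E'
from h import *
s=read_state();print(s["position"],s["contact_force"],s["joints"])
c,K,W=cam("wrist"); cv2.imwrite("pics/w2.png",c); np.savez("w2.npz",c=c,K=K,W=W)
E
```

```text
[594.38278934 -71.2781235  335.03736375] [ 0.53074937 -0.45470541  0.26925056] [ 0.1524427   0.3948676  -0.16466064  0.0087497  -1.0021388   0.501986  ]
```

View pics/w2.png

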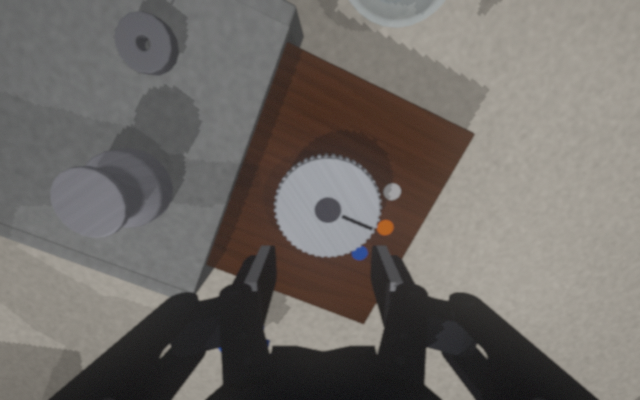

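The pointer end at (371,228) now lines up with the orange dot (385,228). The white dot (392,191) is clear and the tray is still out. I'll check the numbers while moving in front of the tray.

Call:
apply_moves:
  fingers: [1,1,1,1,1,1,1,1,1]
  dp:
    - [-4.6,-1.1,0]
    - [-9.2,-2.2,0]
    - [-13.7,-3.2,0]
    - [-13.7,-3.2,-3]
    - [-13.7,-3.2,-7]
    - [-13.7,-3.2,-11]
    - [-13.7,-3.2,-14]
    - [-13.7,-3.2,-14.3]
    - [-13.7,-3.2,-14.3]
  yaw: [-6,-12,-18,-24,-24,-24,-24,-24,-24]

```text
clock: 6.55
position: [456.2, -103.3, 188.1]
ee_rot: [0.786, -0.618, 0.002, 0.003]
contact_force: [0.5, 0.2, -0.1]
gripper_width: -0.3
```

```bash
python3 - <<'E'
from h import *
d=np.load("w2.npz");K,W=d["K"],d["W"]
P=lambda p,z:ray(p,K,W,z)
D=P((328,210),62); r,l=P((474,133),40),P((363,322),40)
a=lambda q:np.degrees(np.arctan2(*(q-D)[1::-1]))
print(D,"ptr",a(P((371,228),62)),"white/orange/blue",[a(P(p,40)) for p in [(392,191),(385,228),(360,254)]])
f=(r+l)/2; n=read_state()["position"]
x=np.array([np.cos(.241),np.sin(.241)]); y=np.array([-x[1],x[0]])
print("front",f,"gap",(f[:2]-n[:2])@x,"lat",(n[:2]-f[:2])@y, n)
E
```

```text
[590.05637887 -69.77561194  62.        ] ptr -165.91263897775062 white/orange/blue [np.float64(-131.37533145971523), np.float64(-166.97476221653542), np.float64(158.97501089806596)]
front [501.00700695 -93.24242257  40.        ] gap 45.93910555699886 lat 0.9810396977057679 [ 456.16140283 -103.25419811  188.11324366]
```

Call:
apply_moves:
  fingers: [1,1,1,1,1,1,1,1,1,1]
  dp:
    - [1.17,0.29,0.4]
    - [2.33,0.57,0.4]
    - [3.5,0.86,0.4]
    - [4.66,1.14,0.4]
    - [5.83,1.43,0.4]
    - [6.99,1.71,0.4]
    - [8.16,2.0,0.4]
    - [9.32,2.28,0.4]
    - [10.49,2.57,0.4]
    - [11.65,2.86,0.4]
  yaw: [0,0,0,0,0,0,0,0,0,0]

```text
clock: 7.55
position: [572.3, -74.7, 192.8]
ee_rot: [0.786, -0.618, 0.0, 0.004]
contact_force: [-5.6, -1.5, 3.9]
gripper_width: 0.1
```

Call:
apply_moves:
  fingers: [1,1,1,1,1]
  dp:
    - [0.97,0.24,0]
    - [1.94,0.48,0]
    - [2.9,0.71,0]
    - [3.9,0.95,0]
    - [4.37,1.07,0]
  yaw: [0,0,0,0,0]

```text
clock: 8.05
position: [616.2, -64.0, 192.9]
ee_rot: [0.786, -0.618, -0.001, 0.005]
contact_force: [-5.1, -1.7, 1.8]
gripper_width: -0.2
```

Call:
apply_moves:
  fingers: [1,1,1]
  dp:
    - [0.3,0.07,0]
    - [0.6,0.15,0]
    - [0.8,0.2,0]
  yaw: [0,0,0]

```text
clock: 8.35
position: [624.0, -62.1, 192.9]
ee_rot: [0.786, -0.618, -0.001, 0.006]
contact_force: [-5.7, -2.0, 1.4]
gripper_width: -0.1
```

Call:
apply_moves:
  fingers: [1,1,1]
  dp:
    - [0.2,0.05,0]
    - [0.4,0.1,0]
    - [0.6,0.15,0]
  yaw: [0,0,0]

```text
clock: 8.65
position: [629.1, -60.9, 192.9]
ee_rot: [0.786, -0.618, -0.003, 0.007]
contact_force: [-9.4, -2.5, 6.3]
gripper_width: -0.1
```

Call:
apply_moves:
  fingers: [1,1,1]
  dp:
    - [0.2,0.05,0]
    - [0.4,0.1,0]
    - [0.4,0.1,0]
  yaw: [0,0,0]

```text
clock: 8.95
position: [630.6, -60.7, 192.9]
ee_rot: [0.786, -0.619, -0.006, 0.011]
contact_force: [-11.8, -2.4, 7.8]
gripper_width: 0.2
```

Call:
apply_moves:
  fingers: [1,1,1]
  dp:
    - [0.3,0.07,0]
    - [0.6,0.15,0]
    - [0.6,0.15,0]
  yaw: [0,0,0]

```text
clock: 9.25
position: [632.6, -60.4, 193.1]
ee_rot: [0.785, -0.619, -0.011, 0.016]
contact_force: [-19.6, -3.9, 12.1]
gripper_width: -0.1
```

The force climbed to 20 N with hardly any motion, so the tray is at its stop. Next I back off, rise and look.

Call:
apply_moves:
  fingers: [1,1,1,1,1,1,1,1,1]
  dp:
    - [-1,-0.25,0]
    - [-3,-0.7,0]
    - [-6,-1.5,0]
    - [-6,-1.5,4]
    - [-6,-1.5,8]
    - [-6,-1.5,12]
    - [-6,-1.5,15]
    - [-6,-1.5,17]
    - [-6,-1.5,17]
  yaw: [0,0,0,0,0,0,0,0,0]

```text
clock: 10.15
position: [574.4, -75.1, 368.0]
ee_rot: [0.785, -0.619, -0.006, 0.011]
contact_force: [0.0, 0.2, 0.1]
gripper_width: -0.2
```

```bash
python3 - <<'E'
from h import *
s=read_state();print(s["position"],s["contact_force"])
c,K,W=cam("wrist"); np.savez("w3.npz",c=c,K=K,W=W)
b,_,_=cam("scene"); cv2.imwrite("pics/w3.png",c); cv2.imwrite("pics/s3.png",cv2.resize(b[170:380,120:440],None,fx=2.5,fy=2.5,interpolation=cv2.INTER_CUBIC))
E
```

```text
[574.36744088 -75.05465225 367.97534559] [0.0463219  0.18623952 0.07129752]
```

View pics/w3.png

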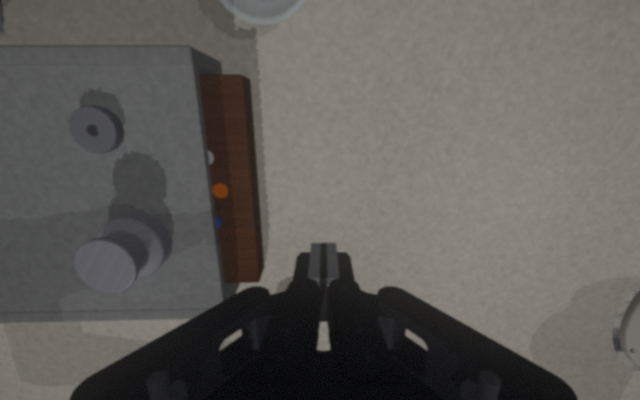

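View pics/s3.png

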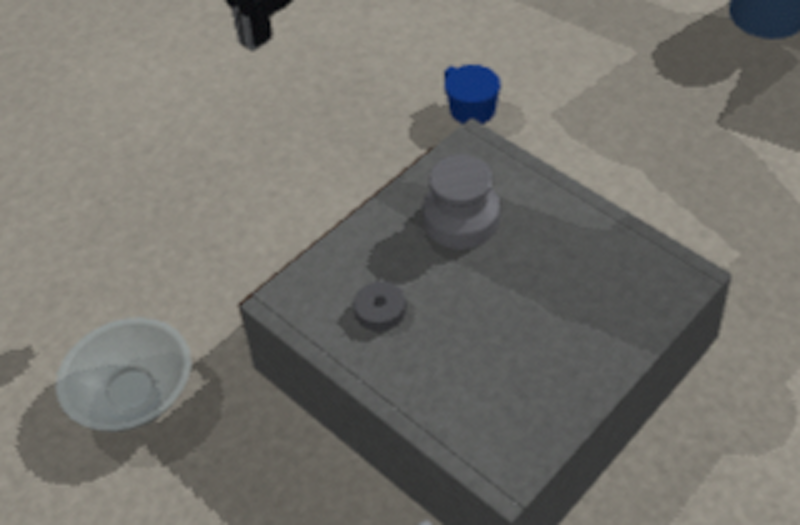

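The wrist view shows the tray in, with a narrow strip left out. Its front top edge runs from about (242,75) to (257,281), and the case's top front edge from (191,46) to (224,320). In the scene view the clamp, adapter, pot and ashtray stand as before.

```bash
python3 - <<'E'
from h import *
d=np.load("w3.npz");c,K,W=d["c"],d["K"],d["W"]
x=np.array([np.cos(.241),np.sin(.241),0])
P=lambda p,z:ray(p,K,W,z)@x
w=np.load("w2.npz"); Pw=lambda p,z:ray(p,w["K"],w["W"],z)@x
for v in (110,190,240):
    print(v,[(u,c[v,u].tolist()) for u in range(192,270,3)])
print("case top",P((191,46),80),P((224,320),80)," front top",P((242,75),40),P((252,190),40),"dot orange",P((220,190),40)," w1 case", [ray(np.array(p),np.load('w1.npz')['K'],np.load('w1.npz')['W'],80)@x for p in [(157,211),(385,22)]])
print("orange before",Pw((385,228),40),"front before",Pw((474,133),40),Pw((363,322),40))
E
```

```text
110 [(192, [91, 91, 90]), (195, [91, 90, 89]), (198, [71, 73, 73]), (201, [47, 49, 49]), (204, [26, 33, 43]), (207, [26, 32, 46]), (210, [28, 34, 48]), (213, [31, 35, 48]), (216, [26, 34, 47]), (219, [29, 37, 48]), (222, [28, 36, 52]), (225, [23, 35, 57]), (228, [31, 39, 59]), (231, [31, 40, 60]), (234, [31, 42, 61]), (237, [33, 43, 61]), (240, [29, 40, 60]), (243, [33, 44, 60]), (246, [31, 37, 45]), (249, [31, 35, 42]), (252, [65, 70, 74]), (255, [92, 98, 103]), (258, [94, 101, 104]), (261, [103, 111, 114]), (264, [119, 127, 131]), (267, [118, 126, 130])]
190 [(192, [91, 91, 91]), (195, [92, 93, 93]), (198, [92, 93, 93]), (201, [94, 95, 92]), (204, [89, 89, 88]), (207, [84, 83, 84]), (210, [54, 54, 55]), (213, [33, 56, 98]), (216, [21, 56, 110]), (219, [19, 56, 109]), (222, [18, 55, 108]), (225, [19, 57, 109]), (228, [26, 41, 71]), (231, [27, 38, 54]), (234, [27, 39, 58]), (237, [34, 42, 61]), (240, [32, 41, 62]), (243, [33, 41, 60]), (246, [32, 43, 62]), (249, [34, 43, 62]), (252, [30, 34, 46]), (255, [28, 34, 44]), (258, [65, 71, 76]), (261, [92, 98, 101]), (264, [95, 101, 104]), 
[... 151 characters left out ...]
]), (210, [81, 80, 80]), (213, [79, 78, 77]), (216, [50, 49, 49]), (219, [28, 35, 43]), (222, [29, 34, 46]), (225, [24, 32, 46]), (228, [25, 32, 45]), (231, [25, 32, 47]), (234, [24, 33, 46]), (237, [28, 36, 58]), (240, [28, 39, 60]), (243, [33, 41, 62]), (246, [33, 41, 63]), (249, [30, 40, 61]), (252, [34, 43, 63]), (255, [31, 41, 54]), (258, [26, 32, 40]), (261, [46, 52, 58]), (264, [91, 97, 99]), (267, [98, 105, 109])]
case top 637.3760339743434 639.1111176136751  front top 608.4167725660959 607.7272586370577 dot orange 641.2917348156349  w1 case [np.float64(638.1543869378934), np.float64(642.3961139259565)]
orange before 494.0696539219241 front before 464.02475003271326 464.5217899282137
```

The strip standing out measures 30 mm, which is what it should be with the tray home. The robot touches nothing, so I'm handing in.

```bash
python3 -c "
from bench import *
print(job_done())"
```

```text
the job is handed in; nothing more can be done
None
```

The dial is turned to the orange dot, the tray is pushed home, and the job is handed in. It took about 10 s of robot time.

- **Dial:** I rested both open fingertips on the dial's top at about 7–10 N, turned it 30° clockwise and lifted off. The wrist picture then put the pointer within about 1° of the orange dot, with the tray still out about 145 mm.
- **Tray:** I pushed it in with shut fingers at about 0.12 m/s, then slower near the end. It stalled against its stop at about 20 N. Measured afterwards, the tray front stands 30 mm (±2) ahead of the case, which matches home.
- **End state:** the arm is clear and reads about 0 N. The clamp, adapter, pot and ashtray looked unmoved in the last pictures.

**Not checked at the end:**
- The closed case hides the dial, so I could not look at it again after the push; nothing touched it after it was let go.
- I did not check the brush and mug at the end; the arm stayed well above them.

No check failed or disagreed.

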